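Pack a panel off its stops and hold it tight

TASK

Take the orange packer out of the wooden rack and slide it, upright, down to the bench in the gap between the white panel and the green stops, at the only stop where that gap is wide enough for it, and let go of it. Then, with the fingers, push the panel squarely near the middle of its opposite long edge until the packer is nipped tight between panel and stop, and finish while still holding the panel pressed there. Leave the blue packer, the dark wood block, the white roll and the mallet where they are.

Things in the scene. Friction and masses are not known exactly. Their poses are not given: they have to be found in the camera images.
- fence: fixed aluminium bar on the bench, 34 (x) x 240 (y) x 22 mm high. Origin on the bench at the middle of the face that carries the stops; its x axis points away from the panel, its y axis runs along the face. The panel lies on its -x side.
- recess (a point): middle, at bench level, of the front face of the thin green stop on the fence face; axes as the fence. The packer's middle belongs opposite this point (towards -x). here the gap to the panel is 18 to 25 mm wide over the stop's 76 mm length; at the other two stops only 4 to 11 mm.
- panel_mid (a point): centre of the loose white panel with an aluminium line round its edge, 100 (x) x 228 (y) x 22 mm high, 0.35 to 0.7 kg, lying flat on the bench; its x axis points towards the fence, about parallel to the fence's x axis. It slides on the bench when pushed, and turns if pushed far off its middle.
- push_edge (a point): middle of the panel's long edge away from the fence (50 mm in -x of its centre, 11 mm above the bench): the place to push, towards +x of the panel. The panel travels 2 to 9 mm before the packer is nipped; after that it is a rigid stop, and a hand that only touches it has no push left: aim a few mm further to keep pressing. Pushing some 15 mm from the middle towards the packer loads it best.
- packer_mid (a point): centre of the loose orange plastic packer, a block 16 (x, thickness) x 44 (y) x 66 mm high, about 45 g, upright in its slot; its foot is 33 mm below this point. In the rack its foot stands 6 mm above the bench. Grip it across its 16 mm thickness, above the rack, panel and stops.
- rack: fixed brown wooden rack, 70 (x) x 150 (y) x 26 mm high, origin under its middle. Two slots 20 mm deep: at y = -36 mm the orange packer's (19 x 47 mm), at y = +36 mm that of the blue packer; the packers' axes are as the rack's.
- blue_packer: blue packer in the same rack, 26 x 44 x 66 mm, origin under its middle; to be left alone.
- offcut: dark wood block, 60 x 170 x 45 mm high, origin under its middle; to be left alone.
- film_roll: upright white roll, 54 mm across, 190 mm high, origin under its middle; to be left alone.
- mallet: mallet lying on the bench, black head 56 mm across and 100 mm long, wooden handle 220 mm towards its -x; origin on the bench under the head; to be left alone.
- stop_thin: the thin one of three green stops on the fence face: 8 mm thick in x, 76 mm long in y, 22 mm high; the other two are 22 mm thick, same length and height. They stand side by side in any order, at y = -76, 0 and +76 mm along the fence. Origin on the bench on the fence face, 8 mm behind point recess; axes as the fence.
- packer: the orange packer again, by its underside: origin at the centre of its foot.
- panel: the white panel again, by its underside: origin at the centre of its underside.
Not all that is in view belongs to the job. Several things have the shape of the packer; the one meant has the colours described above. Several things have the shape of the panel; the one meant has the colours described above.

How it is judged:
On the way:
1. the orange packer stands on the bench in the wide gap, in front of the thin stop, and has been let go (x of packer_mid in the frame of recess between -0.022 and -0.004 m and y of packer_mid in the frame of recess between -0.02 and 0.02 m and height (world z) of packer_mid between 0.025 and 0.039 m and contact force between each of the arm, the fingers and packer below 0.2 N and angle between packer_mid's own z axis and vertical below 0.4 rad), for 0.2 s.
At the end, for the whole second after the job is handed in: Orange packer upright (0.1 rad) on the bench within 20 mm of the thin stop's middle, untouched by the robot, nipped with over 2 N between stop and panel; panel flat, at rest and square to the fence within 2 degrees; the fingers press it with over 2 N (x of packer_mid in the frame of recess between -0.013 and -0.004 m and y of packer_mid in the frame of recess between -0.02 and 0.02 m and height (world z) of packer_mid between 0.025 and 0.039 m and angle between packer_mid's own z axis and vertical below 0.1 rad and contact force between each of packer, the fingers and panel above 2 N and contact force between packer and stop_thin above 2 N and contact force between each of the arm, the fingers and packer below 0.5 N and angle between the x axis of panel_mid and the x axis of fence, either way round below 0.035 rad and height (world z) of panel_mid between 0.007 and 0.015 m and angle between panel_mid's own z axis and vertical below 0.05 rad and linear speed of panel below 0.01 m/s); the arm keeps its last pose, push and grip.
It fails at once if a bystander is pushed more than 20 mm (distance of any of blue_packer, offcut, film_roll, mallet from where it was at the start of the episode above 0.02 m).
It fails at once if the panel is shoved or dragged more than 40 mm (distance of panel_mid from where it was at the start of the episode above 0.04 m).
It also fails if it takes over 58 s, if anything falls off the work surface, if the arm or the gripper's body presses on something with over 40 N, if the wrist force passes 120 N, or if a joint passes its speed limit or range.

ROBOT

A 6-joint arm with a two-finger parallel gripper is mounted at the origin on the work surface. World frame = base frame: x ahead of the robot, y to its left, z up, the work surface at z = 0. Lengths are in m, angles in rad, forces in N, time in s.
With the tool pointing down it reaches from about 0.375 to 0.9 m from the base axis. Payload 3.1 kg.
Tool frame: the origin (TCP) lies midway between the tips of the shut fingers; the grasp point (between the pads) lies 19 mm behind it; z points along the fingers, y is the line along which they close (so a half turn about z gives the same grasp; the last joint's range is limited). The gripper opens to 85 mm and grips with 20 to 120 N. Pads are 22 mm wide; open, the fingers measure 114 mm over their backs; the gripper's body (76 mm by 85 mm) begins 54 mm behind the grasp point. The pads swing forward as they close: fully open they stand 13 mm farther back than shut.
Start: joints at [-1.415, 0.527, 1.433, -0, 1.181, -0.178], TCP at [0.205, -0.59, 0.231] pointing down, gripper open.
Joint ranges: [-3.08, 3.08], [-0.75, 2.2], [0.22, 2.44], [-1.43, 4.57], [0, 2.65], [-2.85, 2.85]. Speed limits (rad/s): [2.79, 2.79, 3.14, 3.14, 3.14, 3.14].

INTERFACE

Orientations are given as a unit quaternion [x, y, z, w].
In Python, from station import manip gives the robot as it stands. The module is installed in compiled form; this text tells all that it offers.
- The arm moves only by the tool apply_moves, never from a script. Its arguments are lists of equal length, an entry for each row: "claw": the gripper's target within -1 to 1 (fully open at 1, half-way at 0, shut at -1); "travel": the shift along the tool's x, y, z scaled (see below), a list of three; "turn": the turn, a rotation vector about the tool's x, y, z scaled (see below), a list of three. In form: {"claw": [claw, ...], "travel": [[dx, dy, dz], ...], "turn": [[rx, ry, rz], ...]}. A call has 1 to 5 rows; each row is the pose to reach, as a shift and turn from the pose commanded when the call began, along the tool's axes at that moment, turning the shorter way round; what a row does not reach only later rows make up. The controller multiplies each number of a shift by 800 mm and each number of a turn by 180 degrees. A row lasts 1/12 s, in which the tool goes at most 41.7 mm and 7.16 degrees, less where a joint would pass 70% of its speed; a pose out of reach is approached as far as the arm can. A call with a number of a shift or a turn outside -1 to 1 is refused whole. A call with a gripper value outside its range is refused whole. The fingers move at their own pace and stop on an object; "newtons" is the grip in N (left out, the last holds). Time passes only in rows, so rows that repeat a pose let the fingers close. It gives the time, the measured TCP pose, the force, the opening and the grip force at its end, in the units of the state.
- manip.sense(): the state, without advancing time (a new reading comes with each control period).
- manip.snapshot(name): name is "scene" or "side" or "wrist"; returns a dict with "pixels" (400x640x3 uint8, red, green, blue), "depth" (400x640 float32, m along the optical axis (not along the pixel's ray), 0 where there is no reading), "intrinsics" (3x3 intrinsics, pixels), "R" (3x3) and "t" (3): a world point X has camera coordinates R X + t. Camera axes: x right, y down, z forward; pixel columns grow to the right and rows downward; lengths in m; the calibration is good to about 2 mm. A picture is of the moment at which its call begins.
- manip.sign_off(): hands the job in; it is judged then, once.
The state is a dict: "t": time; "q": joint angles; "qd": joint speeds; "tau": joint torques, N m; "tcp_pos": TCP position; "tool_rot": TCP orientation; "force": force on the tool from outside, world axes, zero at the start; "ft_torque": the same for the moment, N m; "finger_gap": opening from 0.0 (shut) to 1.0 (fully open); "gripper_force": force on a finger pad.
Only numpy, scipy, OpenCV 4.12 (cv2) and the standard library are available. Lean on these libraries where they do the work, as an engineer would, in place of code of your own. Each camera call takes 0.05 s, during which the arm holds its last target. There are 200 camera calls.

## Working session

There is one attempt and no reset: what is moved stays moved. The work goes in short steps, Python scripts to look and compute and a tool call to move; the robot and the scene stay as the last step left them, time stands still between calls to the robot, and variables do not carry over. Pictures are saved under pics/ and viewed, at most 10 in all, crops included, and the job is handed in when it is done.

Besides the shell and the picture viewer there is one more tool, called after "Request:" by a JSON object that holds its "method" and its "body". apply_moves: Moves the arm, as the interface text tells. Shifts and turns lie within -1 to 1; 1 stands for 800 mm of shift or 180 degrees of turn. Its arguments: {"type":"object","properties":{"claw":{"type":"array","items":{"type":"number"}},"travel":{"type":"array","items":{"type":"array","items":{"type":"number"}}},"turn":{"type":"array","items":{"type":"array","items":{"type":"number"}}},"newtons":{"type":"number"}},"required":["claw","travel","turn"]}

```bash
mkdir -p pics; cat > h.py <<'E'
import numpy as np, cv2
from station import manip
from scipy.spatial.transform import Rotation as Rt
def snap(n,save=None):
    s=manip.snapshot(n)
    np.savez(f'{n}.npz',**s)
    if save: cv2.imwrite(f'pics/{save}.png',s['pixels'][:,:,::-1])
    return s
def cloud(s):
    K=np.array(s['intrinsics']);d=s['depth'];v,u=np.mgrid[:400,:640]
    c=np.stack([(u-K[0,2])/K[0,0]*d,(v-K[1,2])/K[1,1]*d,d],-1)
    return (c-s['t'])@s['R']   # R^T (c-t)
def ray(s,u,v,z):
    K=np.array(s['intrinsics']);d=np.array([(u-K[0,2])/K[0,0],(v-K[1,2])/K[1,1],1])@s['R']
    o=-s['t']@s['R'];return o+d*(z-o[2])/d[2]
def goto(p,R=None):
    """shift & turn numbers from the measured pose"""
    st=manip.sense();R0=Rt.from_quat(st['tool_rot'])
    t=R0.inv().apply(np.array(p)-st['tcp_pos'])/.8
    r=np.zeros(3) if R is None else (R0.inv()*R).as_rotvec()/np.pi
    print('travel',t.round(4),'turn',r.round(4))
E
python3 - <<'E'
from h import *
print(manip.sense())
for n in ['scene','side','wrist']:
    s=snap(n,n); print(n,(-s['t']@s['R']).round(3))
a=[cv2.imread(f'pics/{n}.png') for n in ['scene','side']]
cv2.imwrite('pics/both.png',cv2.resize(np.vstack(a),(480,600)))
E
```

```text
{'t': 0.0, 'q': array([-1.41450142e+00,  5.28496987e-01,  1.43391291e+00,  2.03240278e-05,
        1.18141463e+00, -1.78528764e-01]), 'qd': array([ 1.46018576e-03,  5.29986899e-04,  7.25496462e-05,  6.35251339e-04,
       -1.03169735e-03,  1.28428120e-03]), 'tau': array([ 7.41198710e-04, -4.42344618e+01, -1.78023344e+01, -1.40639099e-04,
        8.42684589e-03,  5.10144119e-06]), 'tcp_pos': array([ 0.20527793, -0.58955775,  0.23031132]), 'tool_rot': array([ 9.86019368e-01,  1.66627010e-01,  2.18019953e-05, -1.11576561e-03]), 'force': array([-0.09815145,  0.08013877,  0.4184849 ]), 'ft_torque': array([-0.0324023 ,  0.00126712, -0.04940675]), 'gripper_force': 0.0, 'finger_gap': 1.0031965239343712}
scene [ 1.372 -0.11   1.136]
side [-0.155  0.61   0.99 ]
wrist [ 0.268 -0.568  0.372]
```

View pics/scene.png

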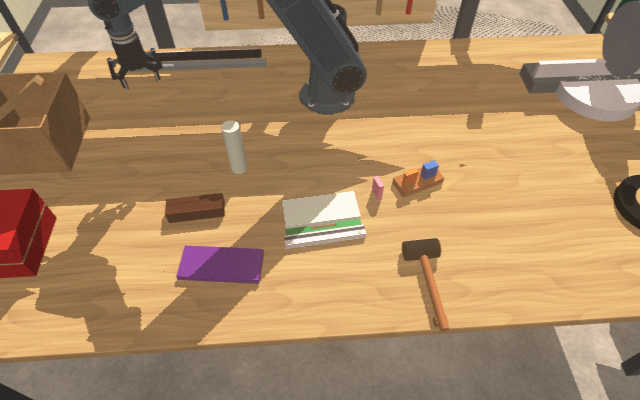

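View pics/side.png

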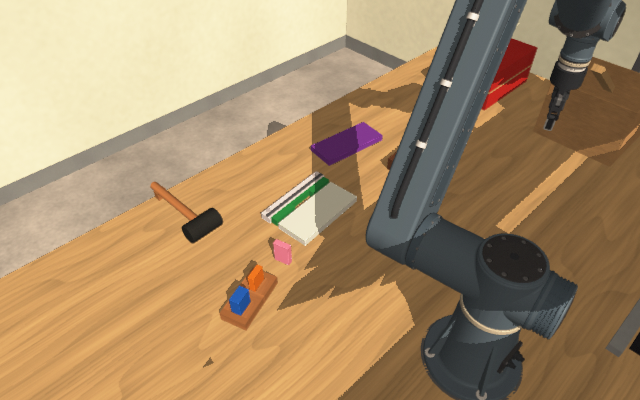

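The scene view shows the white panel at (320,208), with the green stops and fence beyond it at (325,232). The rack is at (418,180), holding orange at (410,178) and blue at (430,168).
- **Packer candidates:** orange (410,178), blue (430,168) and pink (378,188). Orange fits the description.
- **Panel candidates:** white (320,208) and purple (220,265). White beside the fence fits.

```bash
python3 - <<'E'
from h import *
def blobs(n):
    s=dict(np.load(n+'.npz'));P=cloud(s);h=cv2.cvtColor(s['pixels'],cv2.COLOR_RGB2HSV).astype(int)
    H,S,V=h[...,0],h[...,1],h[...,2];z=P[...,2]
    reg=(P[...,0]>.3)&(P[...,0]<.9)&(abs(P[...,1])<.4)&(z>.004)&(z<.1)
    M={'orange':(H<14)&(S>200)&(V>170)&(z>.03),'blue':(H>100)&(H<125)&(S>150)&(z>.03),'green':(H>45)&(H<85)&(S>120),
       'white':(S<60)&(V>90)&(z<.035),'rack':(z>.018)&(z<.032)&(H<18)&(S>100)}
    for k,m in M.items():
        m=(m&reg).astype(np.uint8)
        nn,l,st,_=cv2.connectedComponentsWithStats(m)
        for i in range(1,nn):
            if st[i,4]<25: continue
            p=P[l==i];r=cv2.minAreaRect((p[:,:2]*1000).astype(np.float32))
            print(n,k,st[i],p.mean(0).round(3),'z',np.percentile(p[:,2],[2,50,98]).round(3),'rect',np.round(r[0],1),np.round(r[1],1),round(r[2],1))
blobs('scene');blobs('side')
a=cv2.imread('pics/scene.png')[150:260,270:460];b=cv2.imread('pics/side.png')[165:335,210:370]
cv2.imwrite('pics/crop.png',np.hstack([cv2.resize(a,None,fx=2.2,fy=2.2,interpolation=2)[:242],cv2.resize(b,(352,242*374//352))[:242]]))
E
```

```text
scene white [231 162  16  12  94] [ 0.375 -0.316  0.02 ] z [0.004 0.02  0.034] rect [ 373.2 -316.9] [21.4 48.6] 8.2
scene white [ 283  191   78   38 2100] [ 0.559 -0.059  0.02 ] z [0.01  0.02  0.025] rect [555.3 -58. ] [107. 227.] 5.5
scene white [ 285  225   81   23 1004] [ 0.655 -0.051  0.019] z [0.006 0.02  0.026] rect [652.3 -52. ] [ 40.1 237.5] 5.9
scene rack [393 168  52  26 486] [0.472 0.256 0.025] z [0.019 0.025 0.03 ] rect [456.5 265.2] [ 74.6 152.8] 19.5
scene rack [373 186  10  11  32] [0.506 0.124 0.024] z [0.018 0.025 0.031] rect [502.2 120.9] [41.8 12.7] 36.9
scene rack [208 206  16   9  51] [ 0.552 -0.374  0.025] z [0.018 0.025 0.032] rect [ 551. -375.] [16.  47.7] 20.0
scene rack [402 244  19  17  48] [0.743 0.183 0.026] z [0.019 0.026 0.032] rect [738.3 178.7] [70.1 31.1] 40.3
scene rack [428 255  13   3  26] [0.748 0.252 0.027] z [0.02  0.027 0.032] rect [748.8 250.9] [36.4  4.1] 88.2
side orange [248 265  16  26 260] [0.46  0.235 0.059] z [0.032 0.062 0.075] rect [464.6 232. ] [18.6 45.6] 22.5
side blue [230 286  20  28 379] [0.433 0.302 0.061] z [0.032 0.068 0.075] rect [438.6 298.5] [27.5 47.2] 22.3
side green [272 177  57  48 476] [ 0.619 -0.047  0.019] z [0.005 0.021 0.026] rect [619.8 -54.7] [ 25.8 229.6] 5.6
side white [262 172  62  51 557] [ 0.646 -0.034  0.022] z [0.011 0.022 0.027] rect [654.6 -49.8] [ 48.6 240.7] 6.1
side white [ 278  183   79   62 2292] [ 0.545 -0.048  0.021] z [0.008 0.022 0.026] rect [555.  -58.4] [114.3 232.8] 5.8
side rack [166 199  25  22  44] [0.82  0.234 0.028] z [0.021 0.029 0.032] rect [817.  232.9] [114.    6.4] 3.4
side rack [220 267  57  60 963] [0.44  0.269 0.026] z [0.019 0.026 0.03 ] rect [452.3 264.7] [ 73.4 153.7] 21.1
```

View pics/crop.png

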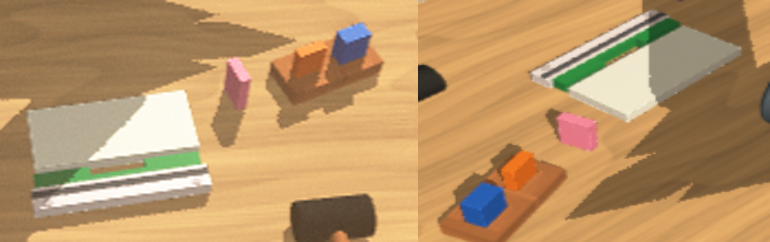

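The crop confirms the orange packer at the front slot of the rack. Wood shows in the gap at the middle stop (crop 117,166), so the thin stop is the middle one. I'm moving above the panel for a closer look.

Request:
{"method": "apply_moves", "body": {"claw": [1, 1, 1, 1, 1], "travel": [[0.03, -0.01, -0.03], [0.07, -0.04, -0.06], [0.11, -0.07, -0.08], [0.15, -0.1, -0.09], [0.19, -0.13, -0.1]], "turn": [[0, 0, -0.035], [0, 0, -0.07], [0, 0, -0.11], [0, 0, -0.15], [0, 0, -0.19]]}}

```text
t: 0.57
tcp_pos: [0.313, -0.4446, 0.3113]
tool_rot: [0.893, 0.451, 0.0, 0.001]
force: [0.7, 0.1, -0.3]
finger_gap: 1.005
gripper_force: 0.0
```

```bash
python3 - <<'E'
from h import *
th=np.radians(95.7);R=Rt.from_matrix(np.array([[np.cos(th),np.sin(th),0],[np.sin(th),-np.cos(th),0],[0,0,-1]]).T.T)
s=manip.sense();print(s['t'],s['tcp_pos'],s['q'],manip.snapshot('wrist')['intrinsics'][0]);goto([.55,-.1,.33],R)
E
```

```text
0.5667 [ 0.3129776  -0.44462735  0.31126971] [-1.16314817e+00  3.29168585e-01  1.53547974e+00  2.03599263e-04
  1.27581017e+00 -5.27204692e-01] [290.40103161   0.         320.04021602]
travel [ 0.5126 -0.0113 -0.0185] turn [ 0.0009 -0.0019 -0.2311]
```

Request:
{"method": "apply_moves", "body": {"claw": [1, 1, 1, 1, 1], "travel": [[0.05, 0, -0.01], [0.1, 0, -0.01], [0.15, 0, -0.02], [0.2, -0.005, -0.02], [0.25, -0.005, -0.02]], "turn": [[0, 0, -0.039], [0, 0, -0.078], [0, 0, -0.117], [0, 0, -0.156], [0, 0, -0.195]]}}

```text
t: 1.03
tcp_pos: [0.4291, -0.2813, 0.3267]
tool_rot: [0.715, 0.699, -0.0, 0.0]
force: [0.4, 0.5, -0.7]
finger_gap: 0.999
gripper_force: 0.0
```

```bash
cat >> h.py <<'E'
def RD(deg):
    th=np.radians(deg);c,s=np.cos(th),np.sin(th)
    return Rt.from_matrix(np.array([[c,s,0],[s,-c,0],[0,0,-1]]))
E
python3 - <<'E'
from h import *
goto([.55,-.1,.33],RD(95.7))
E
```

```text
travel [ 0.2301  0.1457 -0.0042] turn [-0.      0.     -0.0391]
```

Request:
{"method": "apply_moves", "body": {"claw": [1, 1, 1, 1, 1], "travel": [[0.044, 0.028, 0], [0.088, 0.056, 0], [0.132, 0.084, 0], [0.176, 0.112, 0], [0.23, 0.146, 0]], "turn": [[0, 0, -0.01], [0, 0, -0.02], [0, 0, -0.03], [0, 0, -0.035], [0, 0, -0.039]]}}

```text
t: 1.45
tcp_pos: [0.546, -0.1086, 0.3262]
tool_rot: [0.673, 0.74, -0.0, -0.0]
force: [-0.4, -0.2, -0.3]
finger_gap: 0.997
gripper_force: 0.0
```

Request:
{"method": "apply_moves", "body": {"claw": [1, 1], "travel": [[0, 0, 0], [0, 0, 0]], "turn": [[0, 0, 0], [0, 0, 0]]}}

```text
t: 1.62
tcp_pos: [0.5459, -0.1085, 0.3259]
tool_rot: [0.672, 0.741, -0.0, -0.0]
force: [-0.0, -1.1, 0.7]
finger_gap: 0.998
gripper_force: 0.0
```

```bash
cat > w.py <<'E'
from h import *
import sys
s=snap('wrist',sys.argv[1]);P=cloud(s);h=cv2.cvtColor(s['pixels'],cv2.COLOR_RGB2HSV).astype(int)
H,S,V=h[...,0],h[...,1],h[...,2];z=P[...,2]
reg=(P[...,0]>.3)&(P[...,0]<.75)&(abs(P[...,1])<.4)&(z>.004)&(z<.1)
M={'orange':(H<14)&(S>200)&(V>150)&(z>.05),'blue':(H>100)&(H<125)&(S>150)&(z>.05),'green':(H>45)&(H<85)&(S>120)&(z>.017),
 'white':(S<60)&(V>70)&(z<.027)&(z>.017),'rack':(z>.018)&(z<.032)&(H<18)&(S>100)}
for k,m in M.items():
    nn,l,st,_=cv2.connectedComponentsWithStats((m&reg).astype(np.uint8))
    for i in range(1,nn):
        if st[i,4]<60: continue
        v,u=np.where(l==i);p=P[l==i];zz=np.median(p[:,2])
        K=s['intrinsics'];d=np.stack([(u-K[0,2])/K[0,0],(v-K[1,2])/K[1,1],np.ones(len(u))],1)@s['R']
        o=-s['t']@s['R'];q=o+d*((zz-o[2])/d[:,2])[:,None]
        r=cv2.minAreaRect((q[:,:2]*1000).astype(np.float32))
        print(k,st[i],'z',zz.round(4),'rect',np.round(r[0],1),np.round(r[1],1),round(r[2],1))
print(manip.sense()['tcp_pos'])
E
python3 w.py w1
```

```text
green [ 364   49   21  156 1636] z 0.0213 rect [620.6 -56.6] [ 21.  226.9] 5.8
white [ 377   45   33  163 3271] z 0.0217 rect [648.9 -53.8] [ 34.7 237. ] 5.9
white [  293    47    71   156 10282] z 0.0213 rect [552.  -60.4] [ 99.1 226.3] 5.8
rack [275 299  35   7 170] z 0.0248 rect [ 520.8 -358.8] [59.9 12.1] 2.9
[ 0.54521807 -0.109862    0.3258869 ]
```

View pics/w1.png

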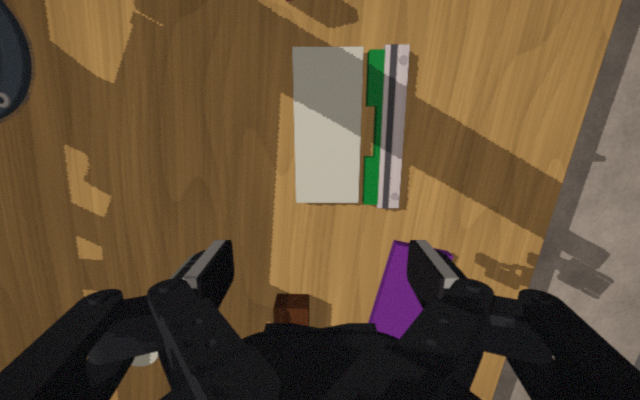

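In the wrist view the panel is at (327,125) and the fence at (393,125). The wide wooden gap is at the middle stop (369,132). The fence sits at 5.85 deg and the gap is about 22 mm. Next I go to the packer.

```bash
python3 - <<'E'
from h import *
goto([.49,.17,.24],RD(111.3))
E
```

```text
travel [ 0.3548 -0.0351  0.1074] turn [-0.0005 -0.     -0.0878]
```

Request:
{"method": "apply_moves", "body": {"claw": [1, 1, 1, 1, 1], "travel": [[0.05, -0.005, 0.01], [0.1, -0.01, 0.02], [0.15, -0.015, 0.03], [0.2, -0.02, 0.045], [0.25, -0.025, 0.06]], "turn": [[0, 0, -0.02], [0, 0, -0.04], [0, 0, -0.06], [0, 0, -0.08], [0, 0, -0.088]]}}

```text
t: 2.08
tcp_pos: [0.5062, 0.0856, 0.2784]
tool_rot: [0.565, 0.825, -0.0, 0.0]
force: [-0.2, 0.9, -0.3]
finger_gap: 0.997
gripper_force: 0.0
```

```bash
python3 - <<'E'
from h import *
goto([.49,.17,.24],RD(111.3))
E
```

```text
travel [0.1057 0.0192 0.048 ] turn [ 0.0001  0.0002 -0.0009]
```

Request:
{"method": "apply_moves", "body": {"claw": [1, 1, 1, 1, 1], "travel": [[0.035, 0.006, 0.016], [0.07, 0.012, 0.032], [0.106, 0.019, 0.048], [0.106, 0.019, 0.048], [0.106, 0.019, 0.048]], "turn": [[0, 0, 0], [0, 0, 0], [0, 0, 0], [0, 0, 0], [0, 0, 0]]}}

```text
t: 2.5
tcp_pos: [0.4895, 0.1701, 0.2395]
tool_rot: [0.565, 0.825, -0.001, -0.001]
force: [0.1, 0.6, 0.2]
finger_gap: 0.998
gripper_force: 0.0
```

```bash
python3 w.py w2
```

```text
blue [ 309   18   26   53 1325] z 0.0713 rect [442.  295.3] [24.1 46. ] 22.0
green [349 274  30  49 727] z 0.0212 rect [612.6  20.5] [21.7 78.6] 5.8
white [ 271  253   88   75 4572] z 0.0213 rect [545.9  -1.3] [ 99.1 115.8] 5.8
white [364 274  40  59 911] z 0.0214 rect [640.8  23. ] [34.7 90.6] 5.4
rack [ 290   13   65  139 6104] z 0.0254 rect [454.3 264. ] [ 70.  149.2] 20.9
[0.49045268 0.16941025 0.24012498]
```

```bash
sed -i 's/(S>200)&(V>150)&(z>.05)/(S>130)\&(z>.062)/' w.py; python3 w.py w3 | grep -v -e green -e white
python3 -c "
import cv2;a=cv2.imread('pics/w3.png')[0:260,220:460];cv2.imwrite('pics/c3.png',cv2.resize(a,None,fx=2,fy=2))"
```

```text
blue [ 308   17   26   53 1344] z 0.0713 rect [442.1 295.3] [24.6 45.8] 21.2
rack [ 289   12   65  139 6095] z 0.0253 rect [454.3 264.1] [ 70.  149.1] 20.9
[0.49099812 0.16911631 0.24056674]
```

View pics/c3.png

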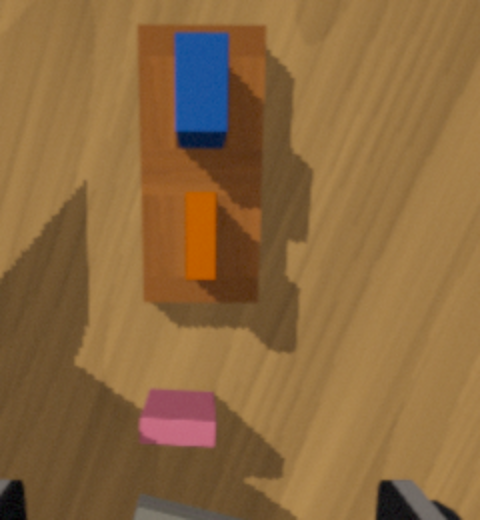

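The orange top face is clear at crop (201,236), which is (320,118) in the picture.

```bash
sed -i "s/(H<14)&(S>130)/(H<20)\&(S>130)/" w.py; python3 w.py w4 | grep -v -e green -e white
python3 - <<'E'
from h import *
s=dict(np.load('wrist.npz'));print(cv2.cvtColor(s['pixels'],cv2.COLOR_RGB2HSV)[118,320],cloud(s)[118,320])
for u,v in [(320,118),(313,96),(327.5,139)]: print(ray(s,u,v,.072))
E
```

```text
orange [312  96  16  44 678] z 0.0713 rect [467.2 229.6] [15.5 43.1] 21.5
blue [ 307   16   26   53 1346] z 0.0713 rect [441.8 295.6] [24.6 45.7] 21.1
rack [ 288   12   65  139 6104] z 0.0254 rect [454.4 263.7] [ 70.  149.3] 20.9
[0.49122609 0.16899568 0.24077636]
[ 15 255 190] [0.46768824 0.22972729 0.0719344 ]
[0.46768804 0.22972771 0.072     ]
[0.45331583 0.24727188 0.072     ]
[0.48273881 0.21264572 0.072     ]
```

```bash
python3 - <<'E'
from h import *
goto([.4672,.2298,.11],RD(111.1))
E
```

```text
travel [ 0.0819 -0.0009  0.1634] turn [ 0.0003  0.0003 -0.0001]
```

Request:
{"method": "apply_moves", "body": {"claw": [0.2, 0.2, 0.2, 0.2, 0.2], "travel": [[0.025, 0, 0.04], [0.05, 0, 0.08], [0.082, -0.001, 0.12], [0.082, -0.001, 0.163], [0.082, -0.001, 0.163]], "turn": [[0, 0, 0], [0, 0, 0], [0, 0, 0], [0, 0, 0], [0, 0, 0]]}}

```text
t: 3.07
tcp_pos: [0.4622, 0.2299, 0.1049]
tool_rot: [0.565, 0.825, -0.004, -0.004]
force: [-1.1, -0.3, -0.7]
finger_gap: 0.605
gripper_force: 0.0
```

```bash
python3 - <<'E'
from h import *
s=snap('wrist','w5');goto([.4672,.2298,.042],RD(111.1))
E
```

```text
travel [-0.0017  0.0039  0.0819] turn [-0.0022 -0.0002  0.0003]
```

View pics/w5.png

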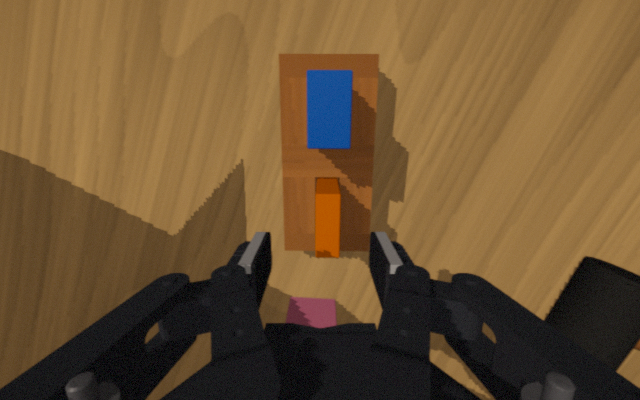

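The orange packer's top at (327,218) lies between the pads, slightly to the right, which matches the 4 mm correction. Descending.

Request:
{"method": "apply_moves", "body": {"claw": [0.2, 0.2, 0.2, 0.2, 0.2], "travel": [[-0.002, 0.004, 0.02], [-0.002, 0.004, 0.04], [-0.002, 0.004, 0.06], [-0.002, 0.004, 0.06], [-0.002, 0.004, 0.06]], "turn": [[0, 0, 0], [0, 0, 0], [0, 0, 0], [0, 0, 0], [0, 0, 0]]}}

```text
t: 3.53
tcp_pos: [0.4712, 0.2305, 0.0635]
tool_rot: [0.566, 0.825, 0.001, 0.001]
force: [0.7, 0.3, 0.1]
finger_gap: 0.601
gripper_force: 0.0
```

```bash
python3 - <<'E'
from h import *
print(manip.sense()['tcp_pos']);goto([.4672,.2298,.042],RD(111.1))
E
```

```text
[0.47122832 0.23047854 0.0635395 ]
travel [ 0.001  -0.0051  0.0269] turn [0.0009 0.0002 0.0001]
```

Request:
{"method": "apply_moves", "body": {"claw": [0.2, 0.2, 0.2, 0.2, 0.2], "travel": [[0, 0, 0], [0, 0, 0], [0, 0, 0], [0, 0, 0], [0, 0, 0]], "turn": [[0, 0, 0], [0, 0, 0], [0, 0, 0], [0, 0, 0], [0, 0, 0]]}}

```text
t: 3.95
tcp_pos: [0.4696, 0.2314, 0.0624]
tool_rot: [0.565, 0.825, 0.0, 0.0]
force: [0.1, 0.0, 0.7]
finger_gap: 0.6
gripper_force: 0.0
```

```bash
python3 - <<'E'
from h import *
print(manip.sense()['tcp_pos']);goto([.4672,.2298,.042],RD(111.1))
E
```

```text
[0.46955733 0.23143675 0.06237015]
travel [-0.0008 -0.0035  0.0255] turn [0.0003 0.     0.0008]
```

Request:
{"method": "apply_moves", "body": {"claw": [0.2, 0.2, 0.2, 0.2, 0.2], "travel": [[-0.001, -0.0035, 0.008], [-0.001, -0.0035, 0.016], [-0.001, -0.0035, 0.025], [-0.001, -0.0035, 0.025], [-0.001, -0.0035, 0.025]], "turn": [[0, 0, 0], [0, 0, 0], [0, 0, 0], [0, 0, 0], [0, 0, 0]]}}

```text
t: 4.37
tcp_pos: [0.4664, 0.2294, 0.0408]
tool_rot: [0.565, 0.825, -0.001, -0.001]
force: [0.3, -0.2, 0.1]
finger_gap: 0.597
gripper_force: 0.0
```

Request:
{"method": "apply_moves", "body": {"newtons": 30, "claw": [-0.4, -1, -1, -1, -1], "travel": [[0, 0, 0], [0, 0, 0], [0, 0, 0], [0, 0, 0], [0, 0, 0]], "turn": [[0, 0, 0], [0, 0, 0], [0, 0, 0], [0, 0, 0], [0, 0, 0]]}}

```text
t: 4.78
tcp_pos: [0.4672, 0.2296, 0.042]
tool_rot: [0.565, 0.825, 0.0, 0.0]
force: [-0.4, -0.3, 0.2]
finger_gap: 0.184
gripper_force: 30.4
```

Request:
{"method": "apply_moves", "body": {"claw": [-1, -1, -1, -1, -1], "travel": [[0, 0, 0], [0, 0, 0], [0, 0, 0], [0, 0, 0], [0, 0, 0]], "turn": [[0, 0, 0], [0, 0, 0], [0, 0, 0], [0, 0, 0], [0, 0, 0]]}}

```text
t: 5.2
tcp_pos: [0.4671, 0.2296, 0.042]
tool_rot: [0.565, 0.825, 0.0, 0.0]
force: [-0.2, -0.6, 1.6]
finger_gap: 0.186
gripper_force: 30.6
```

Gripped: an opening of 0.186 is about 16 mm. Lifting straight up.

Request:
{"method": "apply_moves", "body": {"claw": [-1, -1, -1, -1, -1], "travel": [[0, 0, -0.015], [0, 0, -0.035], [0, 0, -0.07], [0, 0, -0.11], [0, 0, -0.13]], "turn": [[0, 0, 0], [0, 0, 0], [0, 0, 0], [0, 0, 0], [0, 0, 0]]}}

```text
t: 5.62
tcp_pos: [0.4679, 0.2299, 0.1483]
tool_rot: [0.565, 0.825, 0.001, 0.001]
force: [-0.1, -0.0, -0.6]
finger_gap: 0.182
gripper_force: 30.4
```

```bash
python3 - <<'E'
from h import *
print(manip.sense()['tcp_pos']);goto([.6131,-.0574,.146],RD(95.85))
E
```

```text
[0.46794785 0.22987184 0.14834571]
travel [-0.4004  0.0391  0.0032] turn [ 0.001  -0.      0.0855]
```

Request:
{"method": "apply_moves", "body": {"claw": [-1, -1, -1, -1, -1], "travel": [[-0.03, 0.003, 0], [-0.07, 0.007, 0], [-0.11, 0.011, 0], [-0.15, 0.015, 0], [-0.19, 0.019, 0]], "turn": [[0, 0, 0.017], [0, 0, 0.034], [0, 0, 0.051], [0, 0, 0.068], [0, 0, 0.085]]}}

```text
t: 6.03
tcp_pos: [0.5363, 0.0922, 0.1457]
tool_rot: [0.67, 0.742, -0.0, -0.0]
force: [0.2, -0.4, -1.1]
finger_gap: 0.183
gripper_force: 30.4
```

```bash
python3 - <<'E'
from h import *
print(manip.sense()['tcp_pos']);goto([.6131,-.0574,.146],RD(95.85))
E
```

```text
[0.53625296 0.09217596 0.14565327]
travel [-0.1957  0.0767 -0.0005] turn [-0.0002 -0.     -0.0003]
```

Request:
{"method": "apply_moves", "body": {"claw": [-1, -1, -1, -1, -1], "travel": [[-0.04, 0.016, 0], [-0.08, 0.032, 0], [-0.12, 0.048, 0], [-0.16, 0.064, 0], [-0.19, 0.076, 0]], "turn": [[0, 0, 0], [0, 0, 0], [0, 0, 0], [0, 0, 0], [0, 0, 0]]}}

```text
t: 6.45
tcp_pos: [0.6134, -0.0544, 0.1455]
tool_rot: [0.67, 0.742, -0.0, 0.0]
force: [0.5, -0.4, -0.1]
finger_gap: 0.182
gripper_force: 30.4
```

Request:
{"method": "apply_moves", "body": {"claw": [-1, -1, -1, -1, -1], "travel": [[0, 0, 0], [0, 0, 0], [0, 0, 0], [0, 0, 0], [0, 0, 0]], "turn": [[0, 0, 0], [0, 0, 0], [0, 0, 0], [0, 0, 0], [0, 0, 0]]}}

```text
t: 6.87
tcp_pos: [0.6114, -0.05, 0.1456]
tool_rot: [0.669, 0.743, -0.0, -0.001]
force: [-0.2, -0.6, -0.2]
finger_gap: 0.185
gripper_force: 30.4
```

```bash
python3 w.py w6; python3 - <<'E'
from h import *
goto([.6131,-.0574,.146],RD(95.85))
E
```

```text
green [ 320   68   24  160 2500] z 0.0214 rect [617.6 -14.8] [ 20.2 144.1] 6.0
white [ 341   61   44  202 5511] z 0.0215 rect [646.4 -28. ] [ 34.2 187.3] 5.9
white [  192    64   118   213 20530] z 0.0213 rect [551.  -47.2] [ 99.5 201.4] 5.8
[ 0.61167277 -0.05014625  0.14575753]
travel [-0.0092  0.0008 -0.0003] turn [-0.0003 -0.0001  0.0009]
```

View pics/w6.png

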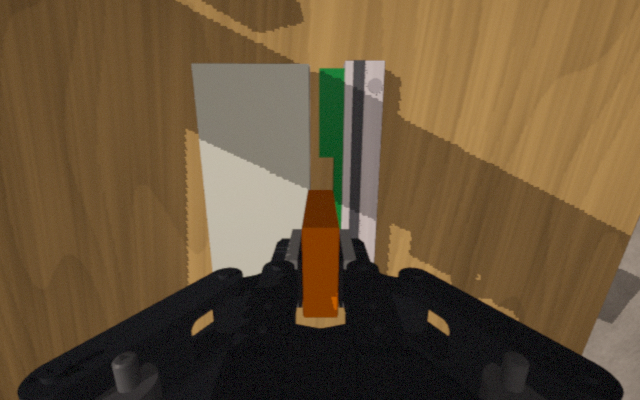

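The packer hangs upright between the pads. Its foot edge is at (321,191) and the gap's wood is at (323,172), in line with it.

```bash
python3 - <<'E'
from h import *
s=dict(np.load('wrist.npz'));h=cv2.cvtColor(s['pixels'],cv2.COLOR_RGB2HSV);xf=np.array([.9948,.1019,0])
for v in (194,198,205):
    u=np.where((h[v,:,0]>8)&(h[v,:,0]<18)&(h[v,:,1]>245)&(abs(np.arange(640)-320)<40))[0];print(v,u.min(),u.max())
u=np.where((h[194,:,1]>245)&(abs(np.arange(640)-320)<40))[0]
for uu in (u.min(),u.max()+1): print(ray(s,uu-.5,193,.110)@xf, ray(s,uu-.5,193,.110))
print(manip.sense()['tcp_pos']@xf)
E
```

```text
194 310 331
198 308 330
205 307 334
0.59629699067145 [ 0.60256397 -0.03075218  0.11      ]
0.6102071272063041 [ 0.61639725 -0.02929201  0.11      ]
0.6033821639288626
```

Foot and TCP agree to within 0.2 mm. Aligning, then going down in stages.

Request:
{"method": "apply_moves", "body": {"claw": [-1, -1, -1, -1, -1], "travel": [[-0.009, 0.001, 0.02], [-0.009, 0.001, 0.045], [-0.009, 0.001, 0.07], [-0.009, 0.001, 0.09], [-0.009, 0.001, 0.09]], "turn": [[0, 0, 0], [0, 0, 0], [0, 0, 0], [0, 0, 0], [0, 0, 0]]}}

```text
t: 7.33
tcp_pos: [0.6112, -0.057, 0.0707]
tool_rot: [0.669, 0.743, -0.002, -0.003]
force: [-1.5, -0.1, -0.1]
finger_gap: 0.185
gripper_force: 30.4
```

Request:
{"method": "apply_moves", "body": {"claw": [-1, -1, -1, -1, -1], "travel": [[0, 0, 0], [0, 0, 0], [0, 0, 0], [0, 0, 0], [0, 0, 0]], "turn": [[0, 0, 0], [0, 0, 0], [0, 0, 0], [0, 0, 0], [0, 0, 0]]}}

```text
t: 7.75
tcp_pos: [0.6146, -0.0587, 0.0749]
tool_rot: [0.67, 0.743, 0.0, 0.001]
force: [-0.5, 0.0, 0.0]
finger_gap: 0.181
gripper_force: 30.4
```

```bash
python3 - <<'E'
from h import *
print(manip.sense()['tcp_pos'],manip.sense()['force']);goto([.6131,-.0574,.036],RD(95.85))
E
```

```text
[ 0.61458147 -0.05871307  0.07490613] [-0.45641895  0.002439    0.01828123]
travel [ 0.0019 -0.0018  0.0486] turn [0.0006 0.0002 0.0005]
```

Request:
{"method": "apply_moves", "body": {"claw": [-1, -1, -1, -1, -1], "travel": [[0.002, -0.001, 0.006], [0.002, -0.001, 0.012], [0.002, -0.001, 0.012], [0.002, -0.001, 0.012], [0.002, -0.001, 0.012]], "turn": [[0, 0, 0], [0, 0, 0], [0, 0, 0], [0, 0, 0], [0, 0, 0]]}}

```text
t: 8.17
tcp_pos: [0.6129, -0.0571, 0.0639]
tool_rot: [0.67, 0.743, -0.0, -0.0]
force: [-0.3, -0.4, -1.0]
finger_gap: 0.183
gripper_force: 30.4
```

Request:
{"method": "apply_moves", "body": {"claw": [-1, -1, -1, -1, -1], "travel": [[0, 0, 0], [0, 0, 0], [0, 0, 0], [0, 0, 0], [0, 0, 0]], "turn": [[0, 0, 0], [0, 0, 0], [0, 0, 0], [0, 0, 0], [0, 0, 0]]}}

```text
t: 8.58
tcp_pos: [0.613, -0.0571, 0.0643]
tool_rot: [0.67, 0.743, 0.0, 0.0]
force: [-0.2, 0.2, -0.4]
finger_gap: 0.182
gripper_force: 30.4
```

```bash
python3 - <<'E'
from h import *
print(manip.sense()['tcp_pos'],manip.sense()['force']);goto([.6131,-.0574,.036],RD(95.85))
E
```

```text
[ 0.61301027 -0.05711249  0.06426723] [-0.21594998  0.23584862 -0.35452986]
travel [-0.0004  0.0001  0.0353] turn [0.0001 0.     0.0004]
```

Well aligned (0.1 mm). Lowering.

Request:
{"method": "apply_moves", "body": {"claw": [-1, -1, -1, -1, -1], "travel": [[0, 0, 0.005], [0, 0, 0.01], [0, 0, 0.015], [0, 0, 0.02], [0, 0, 0.025]], "turn": [[0, 0, 0], [0, 0, 0], [0, 0, 0], [0, 0, 0], [0, 0, 0]]}}

```text
t: 9.0
tcp_pos: [0.6127, -0.057, 0.0435]
tool_rot: [0.67, 0.743, -0.0, -0.0]
force: [0.3, 0.4, -0.0]
finger_gap: 0.183
gripper_force: 30.4
```

Request:
{"method": "apply_moves", "body": {"claw": [-1, -1, -1, -1, -1], "travel": [[0, 0, 0.003], [0, 0, 0.006], [0, 0, 0.009], [0, 0, 0.009], [0, 0, 0.009]], "turn": [[0, 0, 0], [0, 0, 0], [0, 0, 0], [0, 0, 0], [0, 0, 0]]}}

```text
t: 9.42
tcp_pos: [0.6129, -0.0571, 0.0369]
tool_rot: [0.67, 0.743, -0.0, -0.0]
force: [-0.0, 0.9, -1.2]
finger_gap: 0.185
gripper_force: 30.4
```

Request:
{"method": "apply_moves", "body": {"claw": [-1, -1, -1], "travel": [[0, 0, 0], [0, 0, 0], [0, 0, 0]], "turn": [[0, 0, 0], [0, 0, 0], [0, 0, 0]]}}

```text
t: 9.67
tcp_pos: [0.6131, -0.0571, 0.0372]
tool_rot: [0.67, 0.743, 0.0, 0.0]
force: [0.4, 0.0, -1.0]
finger_gap: 0.185
gripper_force: 30.4
```

Request:
{"method": "apply_moves", "body": {"claw": [-1, -1, -1, -1], "travel": [[0, 0, 0.001], [0, 0, 0.002], [0, 0, 0.002], [0, 0, 0.002]], "turn": [[0, 0, 0], [0, 0, 0], [0, 0, 0], [0, 0, 0]]}}

```text
t: 10.0
tcp_pos: [0.6132, -0.0571, 0.036]
tool_rot: [0.67, 0.743, 0.0, 0.0]
force: [-0.7, 0.4, 4.1]
finger_gap: 0.184
gripper_force: 31.0
```

```bash
python3 - <<'E'
from h import *
print(manip.sense()['tcp_pos'],manip.sense()['force'])
E
```

```text
[ 0.61315104 -0.057113    0.03599094] [-0.74397541  0.41558299  4.06580433]
```

Foot on the bench (4 N). Releasing gently.

Request:
{"method": "apply_moves", "body": {"claw": [-0.5, -0.4, -0.3, -0.2, -0.1], "travel": [[0, 0, 0], [0, 0, 0], [0, 0, 0], [0, 0, 0], [0, 0, 0]], "turn": [[0, 0, 0], [0, 0, 0], [0, 0, 0], [0, 0, 0], [0, 0, 0]]}}

```text
t: 10.42
tcp_pos: [0.6128, -0.0571, 0.0351]
tool_rot: [0.67, 0.743, -0.0, -0.0]
force: [-0.2, -0.9, 0.5]
finger_gap: 0.45
gripper_force: 0.0
```

Request:
{"method": "apply_moves", "body": {"claw": [0, 0, 0, 0, 0], "travel": [[0, 0, -0.005], [0, 0, -0.015], [0, 0, -0.04], [0, 0, -0.08], [0, 0, -0.12]], "turn": [[0, 0, 0], [0, 0, 0], [0, 0, 0], [0, 0, 0], [0, 0, 0]]}}

```text
t: 10.83
tcp_pos: [0.6122, -0.0569, 0.1321]
tool_rot: [0.67, 0.743, -0.001, -0.001]
force: [0.6, -1.0, 0.8]
finger_gap: 0.503
gripper_force: 0.0
```

Request:
{"method": "apply_moves", "body": {"claw": [-1, -1, -1, -1, -1], "travel": [[-0.03, 0, 0], [-0.06, 0, 0], [-0.08, 0, 0], [-0.08, 0, 0], [-0.08, 0, 0]], "turn": [[0, 0, 0], [0, 0, 0], [0, 0, 0], [0, 0, 0], [0, 0, 0]]}}

```text
t: 11.25
tcp_pos: [0.6192, -0.1214, 0.1313]
tool_rot: [0.67, 0.742, 0.0, -0.0]
force: [-0.6, 0.5, -0.7]
finger_gap: 0.002
gripper_force: 0.0
```

```bash
python3 w.py w7
```

```text
orange [ 310   86   23   66 1498] z 0.0653 rect [613.1 -56.8] [15.5 43.7] 6.4
green [ 318    0   28  239 4260] z 0.0213 rect [622.4 -66.2] [ 20.9 195.3] 5.9
white [  176     0   133   241 28357] z 0.0213 rect [553.6 -74.2] [ 99.5 197.3] 5.8
white [ 342    0   49  250 7592] z 0.0214 rect [650.6 -69. ] [ 34.2 206.5] 5.9
white [ 27 327  50  24 406] z 0.0219 rect [ 359.7 -300.7] [21.6 48.3] 68.9
[ 0.61888985 -0.12045562  0.13102621]
```

View pics/w7.png

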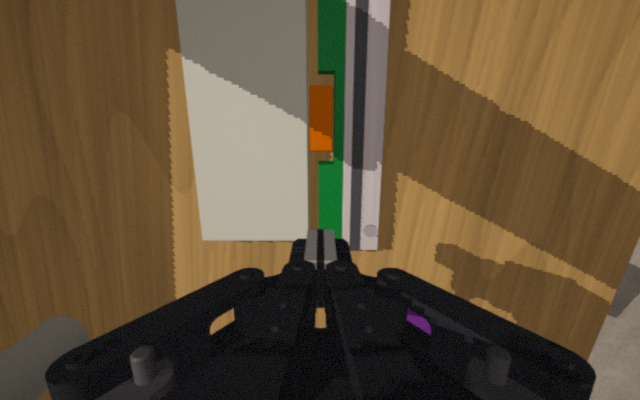

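The packer stands upright in the wide gap at (321,118), about 1 mm from the target. Its y differs from the panel's middle by only ~3 mm, so I'll push in line with it. Next: go behind the panel with the fingers shut and turned 90° for stiffness.

```bash
cat >> h.py <<'E'
xf=np.array([.9948,.1019]);yf=np.array([-.1019,.9948])
def F(a,b,z): return np.r_[xf*a+yf*b,z]
E
python3 - <<'E'
from h import *
goto(F(.445,-.119,.13),RD(5.85))
E
```

```text
travel [ 0.0799 -0.198   0.0016] turn [-0.0006 -0.      0.5001]
```

Request:
{"method": "apply_moves", "body": {"claw": [-1, -1, -1, -1, -1], "travel": [[0.016, -0.04, 0], [0.032, -0.08, 0], [0.048, -0.12, 0], [0.064, -0.16, 0], [0.08, -0.198, 0]], "turn": [[0, 0, 0.039], [0, 0, 0.078], [0, 0, 0.117], [0, 0, 0.156], [0, 0, 0.195]]}}

```text
t: 11.72
tcp_pos: [0.4528, -0.0715, 0.1311]
tool_rot: [0.864, 0.504, -0.001, -0.001]
force: [-0.8, 0.6, 0.5]
finger_gap: -0.0
gripper_force: 0.0
```

Request:
{"method": "apply_moves", "body": {"claw": [-1, -1, -1, -1, -1], "travel": [[0, 0, 0], [0, 0, 0], [0, 0, 0], [0, 0, 0], [0, 0, 0]], "turn": [[0, 0, 0.039], [0, 0, 0.078], [0, 0, 0.117], [0, 0, 0.156], [0, 0, 0.195]]}}

```text
t: 12.13
tcp_pos: [0.4547, -0.0721, 0.1312]
tool_rot: [0.975, 0.22, -0.0, -0.001]
force: [0.2, -0.5, -1.0]
finger_gap: -0.0
gripper_force: 0.0
```

Request:
{"method": "apply_moves", "body": {"claw": [-1, -1, -1, -1, -1], "travel": [[0, 0, 0], [0, 0, 0], [0, 0, 0], [0, 0, 0], [0, 0, 0]], "turn": [[0, 0, 0.037], [0, 0, 0.074], [0, 0, 0.11], [0, 0, 0.11], [0, 0, 0.11]]}}

```text
t: 12.55
tcp_pos: [0.455, -0.0724, 0.1312]
tool_rot: [0.999, 0.054, -0.0, -0.0]
force: [-0.3, -0.0, 0.1]
finger_gap: -0.007
gripper_force: 0.0
```

```bash
python3 w.py w8; python3 - <<'E'
from h import *
goto(F(.455,-.119,.007),RD(5.85))
E
```

```text
white [  171     6   296   134 37050] z 0.0213 rect [551.4 -60.1] [ 99.4 226.8] 5.8
white [524 291  49  40 486] z 0.0222 rect [ 361.9 -305.7] [27.4 51. ] 54.6
rack [295   0  57   4 179] z 0.021 rect [604.8 -58. ] [ 2.  42.6] 6.1
rack [   0  102   38   79 1524] z 0.0248 rect [468.  186.6] [30.8 67.7] 79.9
[ 0.45509241 -0.07266514  0.13124107]
travel [0.0122 0.0006 0.1553] turn [-0.0002  0.0002  0.0016]
```

Request:
{"method": "apply_moves", "body": {"claw": [-1, -1, -1, -1, -1], "travel": [[0.002, 0, 0.03], [0.004, 0, 0.07], [0.006, 0, 0.1], [0.01, 0.001, 0.13], [0.012, 0.001, 0.145]], "turn": [[0, 0, 0], [0, 0, 0], [0, 0, 0], [0, 0, 0], [0, 0, 0]]}}

```text
t: 13.02
tcp_pos: [0.4643, -0.0727, 0.0131]
tool_rot: [0.999, 0.053, -0.001, -0.001]
force: [-0.9, 1.1, -0.2]
finger_gap: -0.001
gripper_force: 0.0
```

Request:
{"method": "apply_moves", "body": {"claw": [-1, -1, -1, -1, -1], "travel": [[0, 0, 0.004], [0, 0, 0.009], [0, 0, 0.009], [0, 0, 0.009], [0, 0, 0.009]], "turn": [[0, 0, 0], [0, 0, 0], [0, 0, 0], [0, 0, 0], [0, 0, 0]]}}

```text
t: 13.43
tcp_pos: [0.4655, -0.0734, 0.0091]
tool_rot: [0.999, 0.052, 0.001, 0.0]
force: [-0.4, 1.0, 0.7]
finger_gap: -0.002
gripper_force: 0.0
```

```bash
python3 - <<'E'
from h import *
goto(F(.482,-.119,.007),RD(5.85))
E
```

```text
travel [ 0.033  -0.0017  0.0026] turn [ 0.0002 -0.0005  0.0006]
```

Request:
{"method": "apply_moves", "body": {"claw": [-1, -1, -1, -1, -1], "travel": [[0.006, 0, 0], [0.012, 0, 0], [0.018, -0.001, 0.001], [0.024, -0.001, 0.001], [0.027, -0.001, 0.001]], "turn": [[0, 0, 0], [0, 0, 0], [0, 0, 0], [0, 0, 0], [0, 0, 0]]}}

```text
t: 13.85
tcp_pos: [0.4878, -0.0703, 0.0076]
tool_rot: [0.999, 0.052, 0.001, 0.0]
force: [0.5, 0.3, -0.3]
finger_gap: 0.002
gripper_force: 0.0
```

Request:
{"method": "apply_moves", "body": {"claw": [-1, -1, -1, -1, -1], "travel": [[0.002, 0, 0], [0.004, 0, 0], [0.006, 0, 0], [0.008, 0, 0], [0.008, 0, 0]], "turn": [[0, 0, 0], [0, 0, 0], [0, 0, 0], [0, 0, 0], [0, 0, 0]]}}

```text
t: 14.27
tcp_pos: [0.4919, -0.0693, 0.0073]
tool_rot: [0.999, 0.052, -0.001, -0.0]
force: [-1.6, -0.3, 1.3]
finger_gap: -0.002
gripper_force: 0.9
```

Request:
{"method": "apply_moves", "body": {"claw": [-1, -1, -1, -1, -1], "travel": [[0.001, 0, 0], [0.002, 0, 0], [0.003, 0, 0], [0.004, 0, 0], [0.004, 0, 0]], "turn": [[0, 0, 0], [0, 0, 0], [0, 0, 0], [0, 0, 0], [0, 0, 0]]}}

```text
t: 14.68
tcp_pos: [0.496, -0.0691, 0.0073]
tool_rot: [0.999, 0.052, -0.0, -0.0]
force: [-1.6, -0.0, 0.2]
finger_gap: 0.002
gripper_force: 1.2
```

Request:
{"method": "apply_moves", "body": {"claw": [-1, -1, -1, -1, -1], "travel": [[0.001, 0, 0], [0.002, 0, 0], [0.003, 0, 0], [0.003, 0, 0], [0.003, 0, 0]], "turn": [[0, 0, 0], [0, 0, 0], [0, 0, 0], [0, 0, 0], [0, 0, 0]]}}

```text
t: 15.1
tcp_pos: [0.4983, -0.069, 0.0073]
tool_rot: [0.999, 0.052, -0.0, -0.0]
force: [-2.5, -1.8, 0.3]
finger_gap: -0.001
gripper_force: 1.3
```

Request:
{"method": "apply_moves", "body": {"claw": [-1, -1, -1, -1, -1], "travel": [[0.001, 0, 0], [0.002, 0, 0], [0.003, 0, 0], [0.003, 0, 0], [0.003, 0, 0]], "turn": [[0, 0, 0], [0, 0, 0], [0, 0, 0], [0, 0, 0], [0, 0, 0]]}}

```text
t: 15.52
tcp_pos: [0.4983, -0.0687, 0.0073]
tool_rot: [0.999, 0.052, -0.002, -0.001]
force: [-8.1, -4.1, 3.0]
finger_gap: 0.004
gripper_force: 3.9
```

```bash
python3 w.py w9; python3 - <<'E'
from h import *
p=manip.sense();print(p['tcp_pos'][:2]@xf,p['tcp_pos'][:2]@yf,p['force'])
E
```

```text
white [    19      0    589    238 125936] z 0.0213 rect [558. -59.] [ 98.4 226.6] 5.9
[ 0.49837042 -0.06869808  0.00732037]
0.4887785613195967 -0.11912479700348323 [-7.16245056 -5.38507865  2.62555276]
```

Nipped: the panel moved ~6 mm and is still square (5.9°), with 8 N of push. I'll press a little more and ease the sideways force.

Request:
{"method": "apply_moves", "body": {"claw": [-1, -1, -1, -1, -1], "travel": [[0.001, 0.001, 0], [0.002, 0.001, 0], [0.003, 0.001, 0], [0.003, 0.001, 0], [0.003, 0.001, 0]], "turn": [[0, 0, 0], [0, 0, 0], [0, 0, 0], [0, 0, 0], [0, 0, 0]]}}

```text
t: 15.98
tcp_pos: [0.4983, -0.0687, 0.0073]
tool_rot: [0.999, 0.052, -0.005, -0.001]
force: [-11.0, -4.8, 5.9]
finger_gap: 0.003
gripper_force: 5.9
```

Request:
{"method": "apply_moves", "body": {"claw": [-1, -1, -1, -1, -1], "travel": [[0, 0, 0], [0, 0, 0], [0, 0, 0], [0, 0, 0], [0, 0, 0]], "turn": [[0, 0, 0], [0, 0, 0], [0, 0, 0], [0, 0, 0], [0, 0, 0]]}}

```text
t: 16.4
tcp_pos: [0.4983, -0.0686, 0.0073]
tool_rot: [0.999, 0.052, -0.005, -0.001]
force: [-11.6, -5.5, 5.6]
finger_gap: -0.002
gripper_force: 5.8
```

```bash
python3 w.py w10; sed -i "s/'wrist'/sys.argv[2]/" w.py; for c in scene side; do echo $c; python3 w.py x$c $c; done; python3 - <<'E'
from h import *
a=cv2.imread('pics/xscene.png')[180:260,270:390];b=cv2.imread('pics/xside.png')[160:260,245:375]
cv2.imwrite('pics/end.png',np.hstack([cv2.resize(a,(400,267),interpolation=2),cv2.resize(b,(347,267),interpolation=2)]))
E
```

```text
white [    18      0    592    238 126352] z 0.0213 rect [558. -59.] [ 98.2 226.6] 5.9
[ 0.4983254  -0.06862763  0.00733867]
scene
white [ 283  193   78   36 1676] z 0.0206 rect [559.1 -57.9] [109.2 229.1] 7.5
white [285 225  81  22 719] z 0.0209 rect [652.7 -51.8] [ 37.8 237.8] 6.1
rack [393 168  52  27 588] z 0.0241 rect [458.6 264.2] [ 76.7 155.3] 21.4
[ 0.49832461 -0.06863115  0.0073087 ]
side
orange [295 183  14  11  70] z 0.0655 rect [613.5 -54.4] [19.4 46.6] 5.0
blue [230 286  19  23 279] z 0.0707 rect [433.  301.8] [35.9 55.1] 20.8
green [309 180  11  13  68] z 0.0223 rect [ 627.1 -118.5] [18.9 58.1] 6.8
green [272 200  23  22 150] z 0.0223 rect [613.4  13.6] [19.7 96.3] 6.0
white [302 172  18  11  64] z 0.0221 rect [ 665.  -136.2] [14.7 65. ] 5.6
white [262 184  39  36 292] z 0.0228 rect [644.5 -11.5] [ 34.2 165.5] 7.8
white [ 277  187   52   54 1288] z 0.0221 rect [553.4 -36.2] [105.1 193.9] 6.3
rack [ 220  267   57   60 1111] z 0.0258 rect [450.4 265.1] [ 74.4 154. ] 20.9
[ 0.49830579 -0.06863953  0.0073143 ]
```

View pics/end.png

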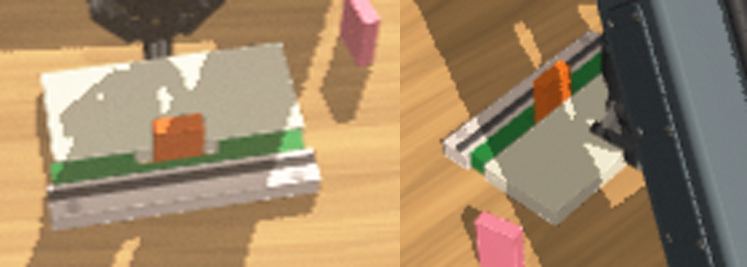

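The end views show the packer upright and nipped at the middle stop (crop 178,137). The panel is flat and square, and the fingers press its rear edge with about 12 N, steady.

```bash
python3 -c "
from station import manip
print(manip.sign_off())"
```

```text
the job is handed in; nothing more can be done
None
```

I handed the job in at about 16 s: the orange packer stands upright at the thin stop, nipped between it and the square panel, with the fingers still pressing the panel at about 12 N; the hand-in returned no verdict.

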